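# Counting the sweet jars at the fair stand

### The job

Stand every lidded sweet jar upright on the round turntable; then lift the turntable's blue plunger knob, swing the table round to the counting notch and let the plunger drop fully home there, and with the table so locked press the keypad keys right down one at a time in the order blue, yellow, blue, green, never the red one. After that, with the jars still on it, turn the table back to the loading notch the same way, let the plunger drop home again, and only then stand all the jars upright on the blue display board. Press no key unless the plunger is home in the counting notch, never two keys at once, and leave the tweezer cup, the sweet bowl and the yellow card stand where they are.

Things in the scene. Friction and masses are not known exactly. Their poses are not given: they have to be found in the camera images.
- jar_pink: closed glass jar full of pink sweets with a white lid, 56 mm across and 50 mm high, the lid 50 mm across on top of that (64 mm in all), about 0.2 kg; it stands to the left of the turntable at the start, or is absent (two or three of the four jars are there); origin at the centre of its underside, z up along the jar
- jar_lime: closed glass jar full of lime green sweets with a white lid, 56 mm across and 50 mm high, the lid 50 mm across on top of that (64 mm in all), about 0.2 kg; it stands to the left of the turntable at the start, or is absent (two or three of the four jars are there); origin at the centre of its underside, z up along the jar
- jar_orange: closed glass jar full of orange sweets with a white lid, 56 mm across and 50 mm high, the lid 50 mm across on top of that (64 mm in all), about 0.2 kg; it stands to the left of the turntable at the start, or is absent (two or three of the four jars are there); origin at the centre of its underside, z up along the jar
- jar_violet: closed glass jar full of violet sweets with a white lid, 56 mm across and 50 mm high, the lid 50 mm across on top of that (64 mm in all), about 0.2 kg; it stands to the left of the turntable at the start, or is absent (two or three of the four jars are there); origin at the centre of its underside, z up along the jar
- deck_top (a point): centre of the upper face of the turntable's deck, 50 mm above the work surface, on its turning axis (z up); a black-faced disc 260 mm across without a rim, with three white spots 68 mm across for jars, their centres 55 mm from the axis and 60, 180 and 300 degrees round from the plunger
- turntable: grey fixed base of the turntable, with a steel arc that has the two notches on the robot's side and, on the far side, 185 mm from the axis, a small black counting camera on a post, 145 mm high; origin on the turning axis at the work surface
- deck (a joint): turn of the deck, rad: 0 in the loading notch, where it starts, 1.047 (60 degrees) in the counting notch, growing counter-clockwise seen from above; the plunger moves from the robot's left towards its right; stops just beyond both notches
- plunger_grip (a point): the place to grip on the blue plunger knob: on its axis, 95 mm above the work surface when home and 170 mm from the turntable's axis; upright knob 26 mm across, from 20 mm below this point to 18 mm above it, on a lug of the deck whose top is 50 mm above the work surface; it turns with the deck, on the robot's side
- plunger (a joint): lift of the plunger, m: 0 fully home in a notch, limit 0.020; a spring of 3 to 7 N pulls it down; its pin clears the notch from 0.013 up, and between the notches it rests at about 0.012 on the steel arc; 4 mm of play in a notch
- key_blue_top (a point): centre of the upper face of the blue key (round cap 26 mm across, on a black collar 42 mm across that is 10 mm lower than the cap at rest); this point goes down with the cap
- key_yellow_top (a point): centre of the upper face of the yellow key (round cap 26 mm across, on a black collar 42 mm across that is 10 mm lower than the cap at rest); this point goes down with the cap
- key_green_top (a point): centre of the upper face of the green key (round cap 26 mm across, on a black collar 42 mm across that is 10 mm lower than the cap at rest); this point goes down with the cap
- key_red_top (a point): centre of the upper face of the red key (round cap 26 mm across, on a black collar 42 mm across that is 10 mm lower than the cap at rest); this point goes down with the cap
- key_blue (a joint): how far the blue spring key is pressed, m: 0 up, 0.006 right down (needs about 5 N; it comes up by itself)
- key_yellow (a joint): how far the yellow spring key is pressed, m: 0 up, 0.006 right down (needs about 5 N; it comes up by itself)
- key_green (a joint): how far the green spring key is pressed, m: 0 up, 0.006 right down (needs about 5 N; it comes up by itself)
- key_red (a joint): how far the red spring key is pressed, m: 0 up, 0.006 right down (needs about 5 N; it comes up by itself)
- keypad: grey keypad 130 x 130 x 22 mm, fixed on the table at the right, with four round keys in a square, 54 mm apart, which colour sits where varies; origin at the centre of its underside; the caps' tops are 44 mm above the work surface
- board_top (a point): centre of the upper face of the flat blue display board, 290 mm (its x) by 115 mm (its y), 12 mm thick, fixed between the turntable and the keypad; room for three jars in a row along its x
- tweezer_cup: bystander: glass cup 72 mm across and 90 mm high with blue plastic tweezers standing in it; origin at the centre of its underside
- sweet_bowl: bystander: white bowl 104 mm across and 40 mm high with coloured round sweets; origin at the centre of its underside
- card_stand: bystander: small wooden stand, 60 x 100 mm, with a yellow card 90 mm high; origin at the centre of its underside

How it is judged:
On the way, in this order (a step that is already met when the one before it is completed fails the run):
1. all the jars stand upright on the turntable's deck, let go, the table locked in the loading notch (horizontal distance between each of jar_pink, jar_lime, jar_orange, jar_violet and deck_top below 0.125 m and z of jar_pink in the frame of deck_top between -0.006 and 0.008 m and angle between each of jar_pink, jar_lime, jar_orange, jar_violet's own z axis and vertical below 0.15 rad and z of jar_lime in the frame of deck_top between -0.006 and 0.008 m and z of jar_orange in the frame of deck_top between -0.006 and 0.008 m and z of jar_violet in the frame of deck_top between -0.006 and 0.008 m and linear speed of each of jar_pink, jar_lime, jar_orange, jar_violet below 0.03 m/s and contact force between the fingers and jar_pink below 0.3 N and contact force between the fingers and jar_lime below 0.3 N and contact force between the fingers and jar_orange below 0.3 N and contact force between the fingers and jar_violet below 0.3 N and value of joint deck below 0.05 rad and value of joint plunger below 0.004 m), for 0.3 s.
2. the table is turned to the counting notch, the plunger fully home, all the jars still on the deck (horizontal distance between each of jar_pink, jar_lime, jar_orange, jar_violet and deck_top below 0.125 m and z of jar_pink in the frame of deck_top between -0.006 and 0.008 m and angle between each of jar_pink, jar_lime, jar_orange, jar_violet's own z axis and vertical below 0.15 rad and z of jar_lime in the frame of deck_top between -0.006 and 0.008 m and z of jar_orange in the frame of deck_top between -0.006 and 0.008 m and z of jar_violet in the frame of deck_top between -0.006 and 0.008 m and value of joint deck above 1 rad and value of joint plunger below 0.004 m), for 0.3 s.
3. key 1 of 4: the blue key is pressed right down, the others up, with the table locked in the counting notch (value of joint key_blue above 0.0045 m and value of joint each of key_yellow, key_green, key_red below 0.002 m and value of joint deck above 1 rad and value of joint plunger below 0.004 m), for 0.1 s.
4. key 2 of 4: the yellow key is pressed right down, the others up, with the table locked in the counting notch (value of joint key_yellow above 0.0045 m and value of joint each of key_blue, key_green, key_red below 0.002 m and value of joint deck above 1 rad and value of joint plunger below 0.004 m), for 0.1 s.
5. key 3 of 4: the blue key is pressed right down, the others up, with the table locked in the counting notch (all of step 3), for 0.1 s.
6. key 4 of 4: the green key is pressed right down, the others up, with the table locked in the counting notch (value of joint key_green above 0.0045 m and value of joint each of key_blue, key_yellow, key_red below 0.002 m and value of joint deck above 1 rad and value of joint plunger below 0.004 m), for 0.1 s.
7. the table is turned back to the loading notch, the plunger fully home, all the jars still on the deck (horizontal distance between each of jar_pink, jar_lime, jar_orange, jar_violet and deck_top below 0.125 m and z of jar_pink in the frame of deck_top between -0.006 and 0.008 m and angle between each of jar_pink, jar_lime, jar_orange, jar_violet's own z axis and vertical below 0.15 rad and z of jar_lime in the frame of deck_top between -0.006 and 0.008 m and z of jar_orange in the frame of deck_top between -0.006 and 0.008 m and z of jar_violet in the frame of deck_top between -0.006 and 0.008 m and value of joint deck below 0.05 rad and value of joint plunger below 0.004 m), for 0.3 s.
At the end, for the whole second after the job is handed in: every jar stands upright (within 0.15 rad) and at rest on the blue board (its centre within 140 mm of the board's centre along the board's length and 50 mm across it), and the table is locked in the loading notch (within 0.05 rad) with the plunger home (under 4 mm) (x of jar_pink in the frame of board_top between -0.14 and 0.14 m and y of jar_pink in the frame of board_top between -0.05 and 0.05 m and z of jar_pink in the frame of board_top between -0.006 and 0.008 m and angle between each of jar_pink, jar_lime, jar_orange, jar_violet's own z axis and vertical below 0.15 rad and linear speed of each of jar_pink, jar_lime, jar_orange, jar_violet below 0.03 m/s and x of jar_lime in the frame of board_top between -0.14 and 0.14 m and y of jar_lime in the frame of board_top between -0.05 and 0.05 m and z of jar_lime in the frame of board_top between -0.006 and 0.008 m and x of jar_orange in the frame of board_top between -0.14 and 0.14 m and y of jar_orange in the frame of board_top between -0.05 and 0.05 m and z of jar_orange in the frame of board_top between -0.006 and 0.008 m and x of jar_violet in the frame of board_top between -0.14 and 0.14 m and y of jar_violet in the frame of board_top between -0.05 and 0.05 m and z of jar_violet in the frame of board_top between -0.006 and 0.008 m and value of joint deck below 0.05 rad and value of joint plunger below 0.004 m); the robot touches nothing.
It fails at once if the red key is pressed (value of joint key_red above 0.003 m).
It fails at once if two keys are pressed at once (value of joint each of key_blue, key_yellow above 0.003 m or value of joint each of key_blue, key_green above 0.003 m or value of joint each of key_blue, key_red above 0.003 m or value of joint each of key_yellow, key_green above 0.003 m or value of joint each of key_yellow, key_red above 0.003 m or value of joint each of key_green, key_red above 0.003 m).
It fails at once if a key is pressed while the table is not locked in the counting notch (value of joint any of key_blue, key_yellow, key_green, key_red above 0.003 m and not (value of joint deck above 1 rad and value of joint plunger below 0.004 m)).
It fails at once if the cup, the bowl or the card stand is moved more than 30 mm or tipped over (distance of any of tweezer_cup, sweet_bowl, card_stand from where it was at the start of the episode above 0.03 m or angle between any of tweezer_cup, sweet_bowl, card_stand's own z axis and vertical above 0.5 rad).
Of jar_pink, jar_lime, jar_orange, jar_violet only 2 to 3 are there at a start; the rules pass over those that are not, and their reading is None.
At some moment in a run one of jar_pink, jar_lime, jar_orange, jar_violet may be knocked a few centimetres aside while the robot is not near it.
It also fails if it takes over 210 s, if anything falls off the work surface, if the arm or the gripper's body presses on something with over 40 N, if the wrist force passes 120 N, or if a joint passes its speed limit or range.

### The arm

A 6-joint arm with a two-finger parallel gripper is mounted at the origin on the work surface. World frame = base frame: x ahead of the robot, y to its left, z up, the work surface at z = 0. Lengths are in m, angles in rad, forces in N, time in s.
With the tool pointing down it reaches from about 0.275 to 0.875 m from the base axis. Payload 12.5 kg.
Tool frame: the origin (TCP) lies midway between the tips of the shut fingers; the grasp point (between the pads) lies 19 mm behind it; z points along the fingers, y is the line along which they close (so a half turn about z gives the same grasp; the last joint's range is limited). The gripper opens to 85 mm and grips with 20 to 120 N. Pads are 22 mm wide; open, the fingers measure 114 mm over their backs; the gripper's body (76 mm by 85 mm) begins 54 mm behind the grasp point. The pads swing forward as they close: fully open they stand 13 mm farther back than shut.
Start: joints at [-1.384, 0.351, 1.652, -0, 1.139, -0.085], TCP at [0.148, -0.53, 0.231] pointing down, gripper open.
Joint ranges: [-2.75, 2.75], [-0.79, 2.1], [0.01, 2.65], [-1.57, 4.71], [0.07, 3.14], [-2.87, 2.87]. Speed limits (rad/s): [2.22, 2.22, 2.79, 3.14, 3.14, 3.14].

### API

Orientations are given as a unit quaternion [w, x, y, z].
In Python, from cell import env, fingers, planner, cams, job gives the robot as it stands. Calls block until the motion is done:
- env.movep(position, orientation): joint-space move of the TCP to a pose.
- env.move_straight(position, rot=None, max_speed=0.15, max_force=None): straight line of the TCP; rot=None keeps the orientation; max_speed is the mean speed in m/s. With max_force (N) it stops when the force on the tool has changed by that much, and returns True; else False.
- env.movej(angles): joint-space move.
- fingers.command_gripper(opening): finger opening in m; the grip force is fixed at half the most; returns when the fingers have stopped.
- env.sleep(seconds).
- planner.ik(position, orientation): joint angles nearest the present ones, or None.
- cams.grab_frame(name): name is "scene" or "top"; returns a dict with "frame" (420x560x3 uint8, blue, green, red), "intrinsics" (3x3 intrinsics, pixels), "origin" and "rotation" of the camera in the world. Camera axes: x right, y down, z forward; pixel columns grow to the right and rows downward; lengths in m; the calibration is good to about 2 mm. A picture is of the moment at which its call begins. There is no depth.
A pose or a line that the arm cannot do raises env.PlanningError and nothing moves.
- job.job_done(): hands the job in; it is judged then, once.
Readings, each from a call of its own:
- env.read_time(): time.
- env.read_qpos(): joint angles.
- env.read_joint_vel(): joint speeds.
- env.read_joint_efforts(): joint torques, N m.
- env.read_tool_pos(): TCP position.
- env.read_eef_rot(): TCP orientation.
- env.read_contact_force(): force on the tool from outside, world axes, zero at the start.
- env.read_wrist_torque(): the same for the moment, N m.
- env.read_grip_width(): finger opening in m.
- env.read_finger_force(): force on a finger pad.
Only numpy, scipy, OpenCV 4.12 (cv2) and the standard library are available. Lean on these libraries where they do the work, as an engineer would, in place of code of your own. Each camera call takes 0.05 s, during which the arm holds its last target. There are 200 camera calls.

## Working session

There is one attempt and no reset: what is moved stays moved. The work goes in short steps, each a Python script; the robot and the scene stay as the last script left them, time stands still between calls to the robot, and variables do not carry over. Pictures are saved under pics/ and viewed, at most 14 in all, crops included, and the job is handed in when it is done.

```bash
ls; mkdir -p pics; python3 - <<'E'
from cell import env, fingers, planner, cams, job
import cv2
for n in ("scene","top"):
    f=cams.grab_frame(n); cv2.imwrite(f"pics/{n}0.png",f["frame"]); print(n,f["intrinsics"],f["origin"],f["rotation"])
print(env.read_time(),env.read_eef_rot())
E
```

```text
pics
scene [[468.40825988   0.         264.20426197]
 [  0.         468.40825988 207.87184068]
 [  0.           0.           1.        ]] [1.15430987 0.41384151 0.96003729] [-0.14520231  0.42673576  0.84477762 -0.2883811 ]
top [[481.53860759   0.         283.74088331]
 [  0.         481.53860759 208.03274405]
 [  0.           0.           1.        ]] [0.54542822 0.00421139 1.26892105] [ 0.02204822 -0.69700995  0.71615193 -0.02859066]
0.1 [-5.22959314e-04  9.90781374e-01  1.35469538e-01 -1.81000419e-05]
```

View pics/scene0.png

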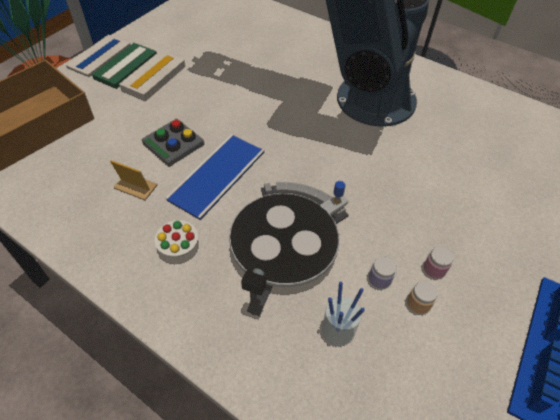

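View pics/top0.png

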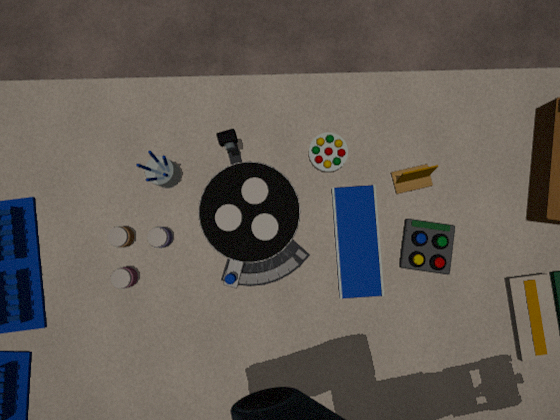

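```bash
cat > h.py <<'E'
from cell import env, fingers, planner, cams, job
import cv2, numpy as np
from scipy.spatial.transform import Rotation as R
def grab(n):
    f=cams.grab_frame(n); q=f["rotation"]; f["R"]=R.from_quat([q[1],q[2],q[3],q[0]]).as_matrix(); return f
def px2w(f,p,z):
    d=f["R"]@np.linalg.inv(f["intrinsics"])@[p[0],p[1],1.]; o=np.array(f["origin"])
    return o+d*(z-o[2])/d[2]
def w2px(f,X):
    c=f["intrinsics"]@(f["R"].T@(np.array(X)-f["origin"])); return c[:2]/c[2]
def blobs(mask,amin,amax=1e9):
    n,l,s,c=cv2.connectedComponentsWithStats(mask.astype(np.uint8))
    return [(c[i],s[i]) for i in range(1,n) if amin<=s[i][4]<=amax]
E
python3 - <<'E'
from h import *
for n in ("top","scene"):
    f=grab(n); im=f["frame"]; hsv=cv2.cvtColor(im,cv2.COLOR_BGR2HSV); H,S,V=[hsv[...,i].astype(int) for i in range(3)]
    print(n)
    def show(name,m,z,amin,amax,box=None):
        for c,s in blobs(m,amin,amax): print(name,c.round(1),s,px2w(f,c,z).round(4)[:2])
    yy,xx=np.mgrid[:420,:560]
    cold={"blue":(105,125),"green":(50,85),"yellow":(18,35),"red":(0,8)}
    for k,(a,b) in cold.items():
        show(k,(H>=a)&(H<=b)&(S>130)&(V>50),.044,15,8000)
    show("white",(S<40)&(V>115),.05,25,1500)
    show("black",(V<45),.05,2000,12000)
    if n=="top":
        for p in [(20,20),(124,277),(161,237),(123,236),(200,120),(161,247),(180,250)]: print(p,hsv[p[1],p[0]])
        c=im[120:300,100:460]; cv2.imwrite("pics/c.png",cv2.resize(c,None,fx=2.2,fy=2.2,interpolation=cv2.INTER_CUBIC))
    else:
        for p in [(383,266),(438,255),(425,290),(400,240)]: print(p,hsv[p[1],p[0]])
        c=im[230:350,300:460]; cv2.imwrite("pics/d.png",cv2.resize(c,None,fx=5,fy=5,interpolation=cv2.INTER_CUBIC))
E
```

```text
top
blue [357.6 241.5] [ 335  185   47  113 4265] [ 0.5429 -0.1935]
blue [ 20.4 266.5] [   0  197   45  136 3462] [0.5034 0.6584]
blue [420.6 238. ] [416 233  10  11  84] [ 0.5475 -0.3545]
blue [229.5 278.6] [225 274  10  10  82] [0.4586 0.1332]
blue [ 18.6 380.1] [  0 351  30  69 966] [0.2238 0.6595]
blue [  2. 369.] [  0 367   5   5  23] [0.252  0.7008]
blue [  1.7 377.4] [  0 373   5   9  36] [0.2316 0.7012]
blue [  1.3 387.9] [  0 383   4  10  32] [0.2062 0.7019]
blue [  0.8 398.7] [  0 394   3  10  23] [0.1804 0.7027]
blue [  0.8 409.4] [  0 405   3   9  20] [0.1546 0.7024]
green [329.4 138.2] [326 135   8   8  40] [ 0.8105 -0.1311]
green [315.6 149.5] [312 147   8   6  37] [ 0.7819 -0.0944]
green [336.4 160.6] [333 158   8   6  37] [ 0.7517 -0.1471]
green [431.1 225.3] [412 221  38  10 189] [ 0.5788 -0.3827]
green [441.6 241. ] [437 236  10  11  76] [ 0.5383 -0.4077]
green [557.2 280.5] [554 273   6  21  57] [ 0.4305 -0.6962]
yellow [320.1 141.2] [317 138   7   8  46] [ 0.8032 -0.1067]
yellow [338.1 143. ] [335 140   8   7  46] [ 0.7974 -0.153 ]
yellow [327.  163.7] [324 160   
[... 3621 characters left out ...]
587]
red [175.5 236. ] [172 233   8   7  44] [ 0.7773 -0.1255]
red [189.5 235.6] [186 232   8   8  46] [ 0.7569 -0.0996]
white [226.5  62.6] [223  60   8   6  31] [ 0.1848 -0.4533]
white [218.4  71.7] [213  68  12   9  70] [ 0.2371 -0.4438]
white [280.2 216.4] [267 206  28  22 494] [0.5873 0.0429]
white [306.1 242.4] [292 231  29  24 561] [0.6132 0.1346]
white [265.4 247.2] [251 235  30  25 575] [0.6798 0.0663]
white [282.8 283.2] [271 282  23   3  36] [0.7324 0.1523]
black [367.   56.9] [ 326    0   85  126 6481] [-0.1112 -0.1034]
black [282.2 242.2] [ 232  195  105  100 4741] [0.6455 0.0895]
(383, 266) [ 15  26 177]
(438, 255) [ 16  25 175]
(425, 290) [ 12  24 179]
(400, 240) [ 18  35 181]
```

View pics/c.png

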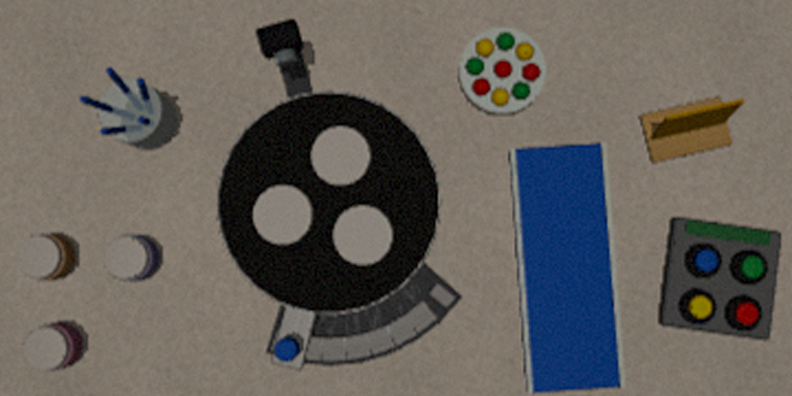

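View pics/d.png

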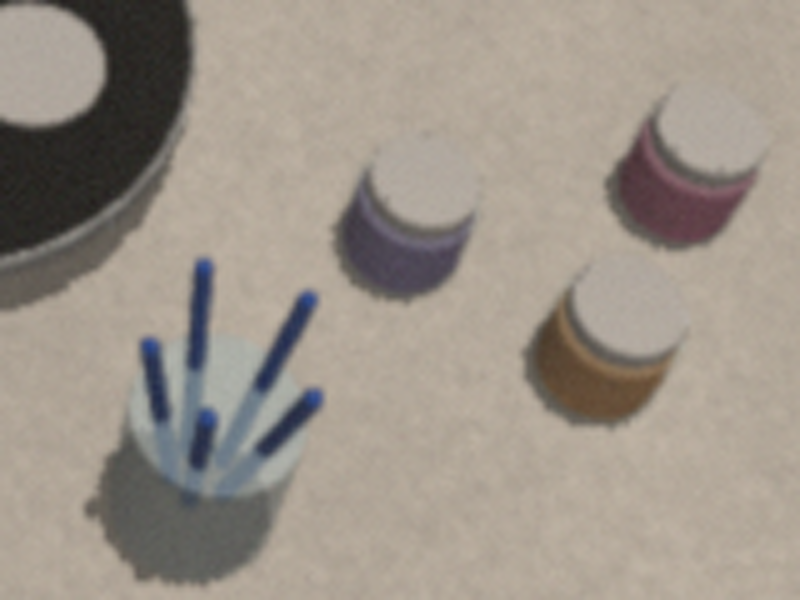

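```bash
cat >> h.py <<'E'
def jars(f,base=0.,verbose=False):
    """jar position from its coloured side in the scene view: side patch centroid faces the camera"""
    im=cv2.GaussianBlur(f["frame"],(3,3),0); hsv=cv2.cvtColor(im,cv2.COLOR_BGR2HSV); H,S,V=[hsv[...,i].astype(int) for i in range(3)]
    M={"violet":(H>120)&(H<155)&(S>35),"pink":((H>=158)|(H<3))&(S>55),"orange":(H>=8)&(H<=18)&(S>85)}
    roi=np.zeros(H.shape,bool); roi[100:400,100:500]=1
    out={}
    for k,m in M.items():
        b=[x for x in blobs(m&roi,30,600)]
        if verbose: print(k,[(c.round(1),s[4]) for c,s in b])
        res=[]
        for c,s in b:
            p=px2w(f,c,base+.025)[:2]; d=np.array(f["origin"])[:2]-p; d/=np.linalg.norm(d)
            res.append((p-d*OFF,s[4]))
        out[k]=res
    return out
OFF=0.022
E
python3 - <<'E'
from h import *
t=grab("top"); s=grab("scene")
L={"violet":((157.7,236.8),(384.8,266.4)),"orange":((119.5,236.8),(426,291)),"pink":((121.8,277.3),(442.2,255.6))}
for k,(a,b) in L.items(): print(k,px2w(t,a,.064)[:2].round(4),px2w(s,b,.064)[:2].round(4))
J=jars(s,0,True)
for k in J: print(k,[(p.round(4),a) for p,a in J[k]])
print("knob",px2w(t,(229.5,278.6),.113).round(4),px2w(s,(339.7,185.7),.10).round(4))
for f,n in((t,"t"),(s,"s")):
    im=cv2.cvtColor(f["frame"],cv2.COLOR_BGR2HSV); m=cv2.inRange(im,(105,130,50),(125,255,255))
    c=max([c for c in cv2.findContours(m,0,2)[0] if (lambda r:r[0]>150 and r[0]<400)(cv2.boundingRect(c))],key=cv2.contourArea)
    b=cv2.boxPoints(cv2.minAreaRect(c)) if n=="t" else cv2.approxPolyDP(c,5,True)[:,0]
    print(n,[px2w(f,p,.012)[:2].round(4) for p in b], np.mean([px2w(f,p,.012)[:2] for p in b],0))
    if n=="s":print(cv2.moments(c)["m10"]/cv2.contourArea(c))
print(planner.ik([.6267,.08,.2],[0,1,0,0]))
E
```

```text
violet [0.5683 0.3079] [0.5715 0.3132]
orange [0.5709 0.4028] [0.5736 0.4118]
pink [0.4706 0.3975] [0.4702 0.4037]
violet [(array([379.4, 281.4]), np.int32(132))]
pink [(array([175.4, 123.8]), np.int32(60)), (array([166.6, 228.1]), np.int32(33)), (array([175.4, 235.8]), np.int32(37)), (array([189.5, 235.8]), np.int32(37)), (array([434. , 269.5]), np.int32(245))]
orange [(array([135.2, 188.5]), np.int32(414)), (array([417.5, 305. ]), np.int32(241))]
violet [(array([0.5665, 0.3135]), np.int32(132))]
pink [(array([ 0.4635, -0.4264]), np.int32(60)), (array([ 0.753 , -0.1886]), np.int32(33)), (array([ 0.7567, -0.1552]), np.int32(37)), (array([ 0.7355, -0.1274]), np.int32(37)), (array([0.4647, 0.4028]), np.int32(245))]
orange [(array([ 0.7105, -0.3429]), np.int32(414)), (array([0.5687, 0.4112]), np.int32(241))]
knob [0.4634 0.126  0.113 ] [0.4582 0.1254 0.1   ]
t [array([ 0.6859, -0.1419]), array([ 0.691, -0.244]), array([ 0.4032, -0.2543]), array([ 0.3984, -0.1538])] [ 0.54461699 -0.19847734]
s [array([ 0.4032, -0.1559]), array([ 0.4074, -0.2506]), array([ 0.6904, -0.2396]), array([ 0.6886, -0.1445])] [ 0.5473907  -0.19766505]
213.37761557177615
[ 5.32985634e-02  5.29582695e-01  1.45774167e+00 -4.44089210e-16
  1.15426829e+00  1.62409489e+00]
```

```bash
sed -i 's/^OFF=.*/OFF=0.017/' h.py; cat >> h.py <<'E'
C0=np.array([.6267,.0806]); PHI=np.radians(163.7)
SPOT={"violet":(.680,.066),"pink":(.587,.0425),"orange":(.613,.1342)}
def down(yaw): return np.array([0,np.cos(yaw/2),np.sin(yaw/2),0])
def pick(xy,base,yaw,hi=.24):
    fingers.command_gripper(.085)
    env.movep([*xy,hi],down(yaw))
    hit=env.move_straight([*xy,base+.012],max_speed=.15,max_force=15)
    fingers.command_gripper(.02)
    print("pick z",env.read_tool_pos().round(4) if hasattr(env.read_tool_pos(),'round') else env.read_tool_pos(),"hit",hit,"w",env.read_grip_width(),"ff",env.read_finger_force())
    env.move_straight([*xy,hi],max_speed=.2)
def place(xy,base,yaw,hi=.24,open_=.08):
    env.movep([*xy,hi],down(yaw))
    env.move_straight([*xy,base+.03],max_speed=.2)
    hit=env.move_straight([*xy,base+.010],max_speed=.05,max_force=6)
    print("place",env.read_tool_pos(),"hit",hit,"w",env.read_grip_width())
    fingers.command_gripper(open_)
    env.move_straight([*xy,hi],max_speed=.2)
E
python3 - <<'E'
from h import *
h=np.pi/2
pick((.570,.312),0,h); place(SPOT["violet"],.05,h)
s=grab("scene"); J=jars(s,0); print({k:[(p.round(4),a) for p,a in J[k] if p[1]>.2] for k in J}, env.read_time())
cv2.imwrite("pics/s1.png",s["frame"])
E
```

```text
pick z [0.5703 0.3122 0.0127] hit False w 0.05488524375957347 ff 63.269158601760864
place [0.68064112 0.06600132 0.0625259 ] hit True w 0.05511519807579419
{'violet': [], 'pink': [(array([0.4695, 0.4031]), np.int32(246))], 'orange': [(array([0.5737, 0.4112]), np.int32(239))]} 11.0167
```

View pics/s1.png

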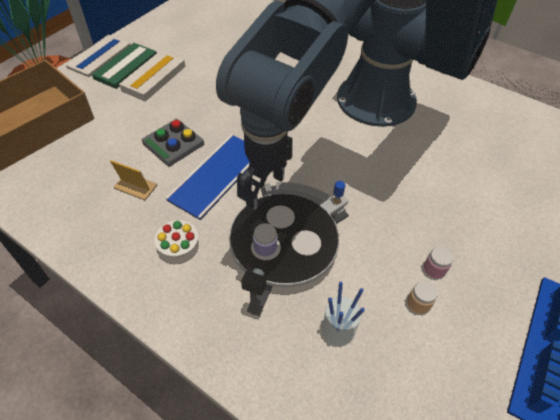

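Violet stands on the far spot (265,240); pink (438,262) and orange (424,297) have not moved.

```bash
python3 - <<'E'
from h import *
h=np.pi/2
pick((.470,.403),0,0); place(SPOT["pink"],.05,0)
s=grab("scene"); J=jars(s,0); p=[p for p,a in J["orange"] if p[1]>.2]; print(p)
if len(p)==1:
    pick(p[0],0,h); place(SPOT["orange"],.05,h)
    env.movep([.40,.2,.3],down(h))
    env.sleep(.3)
s=grab("scene"); J=jars(s,.05); print({k:[(p.round(4),a) for p,a in J[k]] for k in J}, env.read_time())
c=np.hstack([s["frame"][130:330,180:480],grab("top")["frame"][120:320,150:450]])
cv2.imwrite("pics/s2.png",cv2.resize(c,None,fx=1.33,fy=1.33))
E
```

```text
pick z [0.4703 0.4032 0.0127] hit False w 0.05473500538500402 ff 63.31185579299927
place [0.58737999 0.04251759 0.0620605 ] hit True w 0.05469372387866547
[array([0.57354796, 0.41119546])]
pick z [0.5738 0.4114 0.0128] hit False w 0.05475621687977118 ff 63.54915976524353
place [0.61383882 0.13427747 0.0624953 ] hit True w 0.054661054901134064
{'violet': [(array([0.6832, 0.0667]), np.int32(193))], 'pink': [(array([ 0.5037, -0.378 ]), np.int32(65)), (array([0.5854, 0.0432]), np.int32(227)), (array([ 0.7765, -0.1534]), np.int32(33)), (array([ 0.7802, -0.1214]), np.int32(37)), (array([ 0.7603, -0.0954]), np.int32(37))], 'orange': [(array([ 0.7358, -0.2986]), np.int32(424)), (array([0.6154, 0.1337]), np.int32(236))]} 30.7583
```

View pics/s2.png

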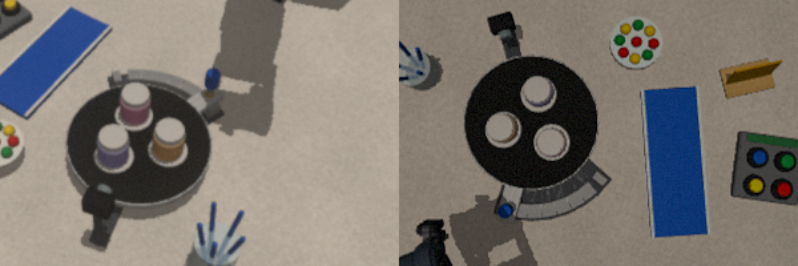

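```bash
cat >> h.py <<'E'
def turn(a0,a1,n=8,zg=.076,r=.170):
    P=lambda a:C0+r*np.array([np.cos(PHI+a),np.sin(PHI+a)])
    yaw=lambda a:PHI+a-np.pi
    fingers.command_gripper(.06)
    env.movep([*P(a0),.19],down(yaw(a0)))
    env.move_straight([*P(a0),zg],max_speed=.12,max_force=15)
    fingers.command_gripper(.01); print("knob w",env.read_grip_width(),env.read_tool_pos())
    env.move_straight([*P(a0),zg+.017],max_speed=.04); print("lift F",np.round(env.read_contact_force(),1))
    for a in np.linspace(a0,a1,n+1)[1:]:
        env.move_straight([*P(a),zg+.017],rot=down(yaw(a)),max_speed=.08)
        print(np.degrees(a).round(),np.round(env.read_contact_force(),1),np.round(env.read_tool_pos()-np.array([*P(a),zg+.017]),4))
    hit=env.move_straight([*P(a1),zg-.001],max_speed=.03,max_force=12)
    print("lowered",hit,env.read_tool_pos(),np.round(env.read_contact_force(),1))
    return hit,P,yaw
E
python3 - <<'E'
from h import *
turn(0,np.pi/3); print(env.read_time())
E
```

```text
knob w 0.025013367347761762 [0.46380136 0.12839843 0.07660367]
lift F [ 4.  -1.6 -7. ]
7.0 [ 3.5 -1.5 -7.2] [ 0.0001 -0.0001 -0.0001]
15.0 [ 3.6 -0.2 -7.2] [ 0.0001  0.0002 -0.    ]
22.0 [ 3.3  0.1 -6.8] [ 0.0001  0.0004 -0.    ]
30.0 [ 4.2  0.8 -6.9] [0.0001 0.0005 0.    ]
37.0 [ 4.8  2.1 -7.5] [0.0001 0.0006 0.    ]
45.0 [ 6.1  3.8 -7.2] [-0.0001  0.0008 -0.    ]
52.0 [ 4.8  3.6 -7.8] [-0.0001  0.001  -0.0001]
60.0 [ 3.4  4.  -6.1] [-0.0003  0.0011 -0.0002]
lowered True [ 0.50391197 -0.03595872  0.07660223] [-0.5 -0.3  7. ]
38.6583
```

```bash
python3 - <<'E'
from h import *
fingers.command_gripper(.06)
p=env.read_tool_pos(); env.move_straight([p[0],p[1],.2],max_speed=.2)
fingers.command_gripper(0)
env.movep([.549,-.352,.12],down(0)); env.sleep(.2)
s=grab("scene"); J=jars(s,.05); print({k:[(p.round(4),a) for p,a in J[k] if p[1]>-.05] for k in J}, env.read_time())
c=np.hstack([s["frame"][80:330,100:400],grab("top")["frame"][120:370,180:480]])
cv2.imwrite("pics/s3.png",cv2.resize(c,None,fx=1.33,fy=1.33))
E
```

```text
{'violet': [(array([0.67  , 0.1214]), np.int32(189))], 'pink': [(array([0.6396, 0.0264]), np.int32(232))], 'orange': [(array([0.575 , 0.0972]), np.int32(240))]} 41.9667
```

View pics/s3.png

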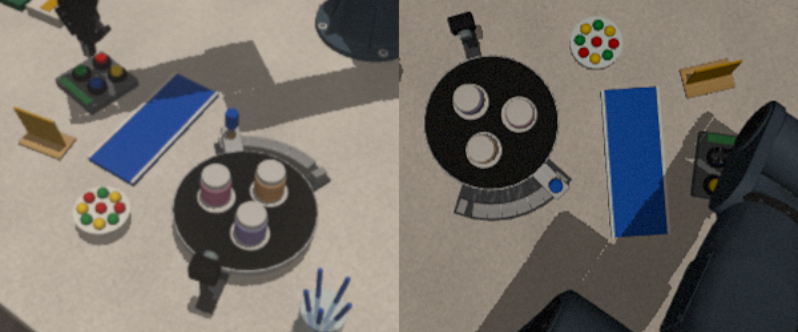

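The table is in the counting notch and all three jars are on their spots. Next, the keys.

```bash
python3 - <<'E'
from h import *
K={"b":(.549,-.352),"y":(.497,-.343),"g":(.540,-.406)}
for i,k in enumerate("bybg"):
    xy=K[k]
    env.movep([*xy,.085],down(0)) if i==0 else env.move_straight([*xy,.07],max_speed=.12)
    env.move_straight([*xy,.052],max_speed=.08)
    hit=env.move_straight([*xy,.0365],max_speed=.03,max_force=14)
    env.sleep(.3)
    print(k,hit,env.read_tool_pos(),np.round(env.read_contact_force(),1))
    env.move_straight([*xy,.07],max_speed=.08); env.sleep(.1)
env.move_straight([.54,-.3,.2],max_speed=.2)
print(env.read_time())
E
```

```text
b True [ 0.54940561 -0.35229287  0.03804004] [-2.2  2.   9.2]
y True [ 0.49737574 -0.34328215  0.03796359] [-1.9  2.2  9.8]
b True [ 0.54936345 -0.35227808  0.03805692] [-2.   1.3  9.1]
g True [ 0.54038739 -0.40627858  0.03805016] [-2.   2.4  8.1]
52.6167
```

```bash
python3 - <<'E'
from h import *
turn(np.pi/3,0)
fingers.command_gripper(.06)
p=env.read_tool_pos(); env.move_straight([p[0],p[1],.24],max_speed=.2)
env.movep([.40,.25,.3],down(0)); env.sleep(.3)
s=grab("scene"); J=jars(s,.05); print({k:[(p.round(4),a) for p,a in J[k] if p[1]>-.05] for k in J}, env.read_time())
c=np.hstack([s["frame"][80:330,100:400],grab("top")["frame"][120:370,180:480]])
cv2.imwrite("pics/s4.png",cv2.resize(c,None,fx=1.33,fy=1.33))
E
```

```text
knob w 0.02472829192698418 [ 0.50413733 -0.03696506  0.07663192]
lift F [ 2.5  2.  -6.4]
52.0 [ 2.1  2.  -6.9] [-0.0001  0.0001 -0.0001]
45.0 [ 0.5  0.8 -6.4] [-0.     -0.0002 -0.0001]
37.0 [-0.2 -0.  -7.1] [-0.0001 -0.0004 -0.0001]
30.0 [-1.4 -0.4 -6.6] [-0.0001 -0.0004 -0.0001]
22.0 [-3.1 -0.7 -6.9] [-0.0002 -0.0004 -0.0001]
15.0 [-4.2  1.  -6.1] [-0.0003 -0.0004 -0.0002]
7.0 [-5.1  0.3 -7.5] [-0.0003 -0.0003 -0.0002]
0.0 [-5.   0.8 -7.5] [-0.0003 -0.0002 -0.0002]
lowered True [0.46307027 0.12800378 0.07658115] [-2.3  0.2  9.1]
{'violet': [(array([0.6832, 0.0668]), np.int32(188))], 'pink': [(array([0.5851, 0.0405]), np.int32(203))], 'orange': [(array([0.632 , 0.1048]), np.int32(249))]} 62.7
```

View pics/s4.png

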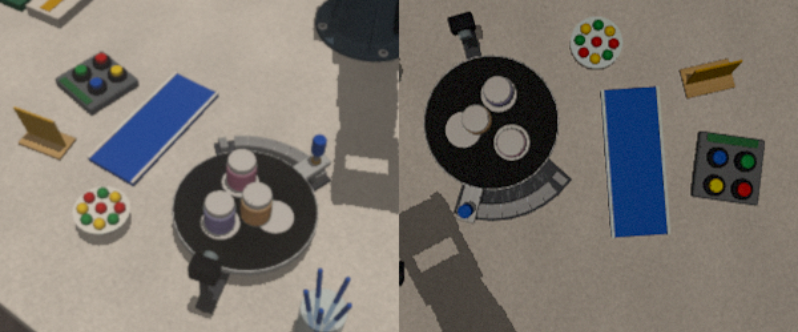

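Orange was knocked in towards violet, to about (.632,.105), but it is upright on the deck and the plunger is home. I'll take violet first, closing across the violet–orange line.

```bash
python3 - <<'E'
from h import *
B=np.array([.546,-.198]); u=np.array([np.cos(.038),np.sin(.038)])
yb=.038
est={"violet":np.array([.6820,.0665]),"pink":np.array([.5863,.0415]),"orange":np.array([.632,.105])}
for k,t,yaw in (("violet",.09,np.radians(142)),("pink",0,np.radians(54)),("orange",-.09,np.pi/2)):
    if k!="violet":
        J=jars(grab("scene"),.05); J={n:[p for p,a in J[n] if np.linalg.norm(p-C0)<.13] for n in J}; print(J)
        if len(J[k])!=1 or np.linalg.norm(J[k][0]-est[k])>.006: print("CHECK",k); break
    pick(est[k],.05,yaw); place(B+t*u,.012,yb,hi=.22)
else:
    p=env.read_tool_pos(); env.movep([.35,.2,.35],down(0)); env.sleep(.3)
s=grab("scene"); print(env.read_time())
J=jars(s,.012); print({k:[(p.round(4),a) for p,a in J[k]] for k in J})
c=np.hstack([s["frame"][80:330,100:400],grab("top")["frame"][120:370,180:480]])
cv2.imwrite("pics/s5.png",cv2.resize(c,None,fx=1.33,fy=1.33))
E
```

```text
pick z [0.6825 0.0665 0.063 ] hit False w 0.05449701171878114 ff 63.201613426208496
place [ 0.6361862  -0.19471147  0.02415701] hit True w 0.05488592392991711
{'violet': [], 'pink': [array([0.58478988, 0.04049184])], 'orange': [array([0.63195514, 0.10475863])]}
pick z [0.5867 0.0415 0.0629] hit False w 0.05512685493020911 ff 63.00986409187317
place [ 0.54625642 -0.19814349  0.02406074] hit True w 0.05504235746024711
{'violet': [], 'pink': [], 'orange': [array([0.63192706, 0.10450078])]}
pick z [0.6323 0.1051 0.0629] hit False w 0.05487733702162691 ff 63.19068789482117
place [ 0.45630979 -0.20156004  0.0241138 ] hit True w 0.055091516126007795
91.4333
{'violet': [(array([ 0.5495, -0.1957]), np.int32(44)), (array([ 0.6396, -0.1934]), np.int32(196))], 'pink': [(array([ 0.4739, -0.4126]), np.int32(53)), (array([ 0.5479, -0.1976]), np.int32(198)), (array([ 0.7606, -0.1772]), np.int32(35)), (array([ 0.7641, -0.1443]), np.int32(34)), (array([ 0.7438, -0.1168]), np.int32(37))], 'orange': [(array([ 0.4589, -0.2018]), np.int32(178)), (array([ 0.7187, -0.3292]), np.int32(414))]}
```

View pics/s5.png

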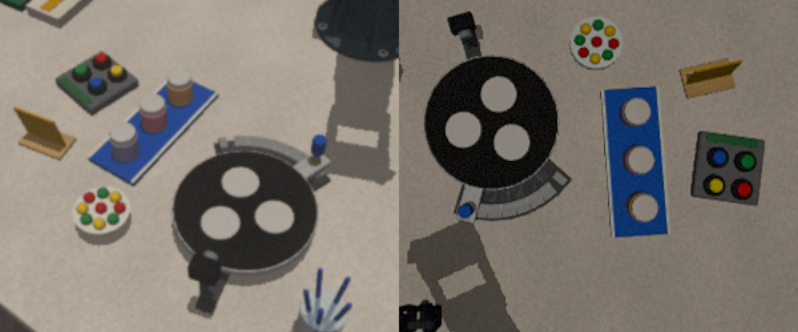

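All three jars stand in a row on the board and the knob is home in the loading notch.

```bash
python3 -c "
from cell import job; print(job.job_done())"
```

```text
the job is handed in; nothing more can be done
None
```

I handed the job in at about 91 s: the three jars present (violet, pink, orange) stand upright on the blue board, the keys went down in the order blue, yellow, blue, green, and the table is locked back in the loading notch; the hand-in call gave no verdict.

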